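# Rack the spare laser filters from behind the bottle and the lens

## Robot

A 6-joint arm with a two-finger parallel gripper is mounted at the origin on the work surface. World frame = base frame: x ahead of the robot, y to its left, z up, the work surface at z = 0. Lengths are in m, angles in rad, forces in N, time in s.
With the tool pointing down it reaches from about 0.35 to 0.85 m from the base axis. Payload 8.1 kg.
Tool frame: the origin (TCP) lies at the very end of the fingers, on their centre line; the grasp point (between the pads) lies 19 mm behind it; z points along the fingers, y is the line along which they close (so a half turn about z gives the same grasp; the last joint's range is limited). The gripper opens to 93 mm and grips with 3 to 60 N. Pads are 15 mm wide; open, the fingers measure 128 mm over their backs; the gripper's body (75 mm by 188 mm) begins 65 mm behind the grasp point.
Start: joints at [-1.225, 0.13, 1.488, -0, 1.523, -0.085], TCP at [0.251, -0.545, 0.219] pointing down, gripper open.
Joint ranges: [-2.96, 2.96], [-0.89, 2.26], [0.02, 2.5], [-1.34, 4.48], [0, 2.73], [-2.66, 2.66]. Speed limits (rad/s): [2.39, 2.39, 2.79, 3.14, 3.14, 3.14].

## Interface

Orientations are given as a rotation vector (axis times angle).
In Python, from plant import monitor, eyes, ticket gives the robot as it stands.
- The arm moves only by the tool arm_command, never from a script. Its argument "deltas" is a list that holds one entry, the list of rows, each a list of 6 numbers: the shift along the world's x, y, z in cm, then the turn, a rotation vector about the world's x, y, z in degrees. In form: [[[tx, ty, tz, rx, ry, rz], ...]]. A call has 1 to 12 rows; each row shifts and turns the commanded pose from where the row before left it; what a row does not reach is not made up. A row lasts 1/12 s, in which the tool goes at most 41.7 mm and 7.16 degrees, less where a joint would pass 70% of its speed; a pose out of reach is approached as far as the arm can. A call is refused whole if a number of a shift passes 4.17 or a number of a turn 7.16, either way. A call with a gripper value outside its range is refused whole. "gripper" is the opening, from -1 (shut) to 1 (fully open), set as the call begins (left out, the last holds). The fingers move at their own pace and stop on an object; "squeeze" is the grip in N (left out, the last holds). Time passes only in rows, so rows that do not move let the fingers close. It gives the time, the measured TCP pose, the force, the opening and the grip force at its end, in the units of the state.
- monitor.read_state(): the state, without advancing time (a new reading comes with each control period).
- eyes.read_camera(name): name is "scene" or "top" or "wrist"; returns the picture (384x512x3 uint8, blue, green, red); there is no depth.
- eyes.camera_model(name): a dict with "fx", "fy", "cx", "cy" (pixels), "rvec" (rotation vector, rad) and "tvec" (3), from world to camera coordinates, as OpenCV has them. Camera axes: x right, y down, z forward; pixel columns grow to the right and rows downward; lengths in m; the calibration is good to about 2 mm. The wrist camera is an equidistant fisheye: a pixel r from the principal point sees the ray r / f radians off the axis. A picture is of the moment at which its call begins: read the wrist's pose just before it. camera_model takes no time and is no camera call; for the wrist camera it gives the pose at the moment of the call.
- ticket.close_job(): hands the job in; it is judged then, once.
The state is a dict: "t": time; "q": joint angles; "dq": joint speeds; "joint_torque": joint torques, N m; "tool_pos": TCP position; "orientation": TCP orientation; "force": force on the tool from outside, world axes, zero at the start; "wrist_torque": the same for the moment, N m; "opening": finger opening in m; "gripper_force": force on a finger pad.
Only numpy, scipy, OpenCV 4.12 (cv2) and the standard library are available. Lean on these libraries where they do the work, as an engineer would, in place of code of your own. Each camera call takes 0.05 s, during which the arm holds its last target. There are 200 camera calls.

## Task

Two spare laser filters stand in the store bay behind a cleaner bottle and a microscope lens. First clear the bottle and the lens, upright, onto the green side mat before you move a filter; then slide each filter down fully home in the middle of the rack slot whose width matches its thickness. Only when both filters are racked, stand the bottle back in the middle of its blue pad and the lens back in the middle of its orange pad, and knock none of them over.

Things in the scene. Friction and masses are not known exactly. Their poses are not given: they have to be found in the camera images.
- bottle: white cleaner bottle with a blue cap and a blue stripe, upright; body 52 mm in diameter up to 98 mm high, 120 mm high with the cap (34 mm in diameter); about 0.25 kg. Origin: centre of its underside, z up. It starts on its blue pad.
- lens: microscope eyepiece lens, upright: cream barrel 52 mm in diameter up to 92 mm high, its lower 40 mm black, with an orange shoulder ring; above it a black eyecup 38 mm in diameter with an orange band, 120 mm high in all; about 0.35 kg. Origin: centre of its underside, z up. It starts on its orange pad.
- filter_thin: the thin laser filter: yellow-green pane in a black frame, standing on edge; 8 mm thick (its x), 90 mm wide (its y), 75 mm high (z); about 0.1 kg. Origin: centre of its underside. It starts upright in one of the two docks of the bay, its broad faces towards front and back. The frame may be gripped anywhere across its thickness.
- filter_thick: the thick laser filter: yellow-green pane in an orange frame, standing on edge; 16 mm thick (its x), 90 mm wide (its y), 75 mm high (z); about 0.18 kg. Origin: centre of its underside. It starts upright in the other dock of the bay. The frame may be gripped anywhere across its thickness.
- bay: fixed white base plate 115 x 250 mm (x, y), 6 mm thick; origin on the table, 25 mm behind (+x) the plate's middle. At x +14, y +65 and -65 mm: two docks, each a filter standing on the plate between ridges along y, 20 mm apart, 5 thick, 102 long, top 18 mm above the table. At x -40, y +65 and -65 mm: the pads. A bottle or lens there leaves no room for a finger before the filter.
- pad_bottle: blue round pad, the bottle's own place, fixed in the bay in front of one dock; 76 mm in diameter, 2 mm thick, top 8 mm above the table. Origin: centre of its underside (6 mm above the table).
- pad_lens: orange round pad, the lens's own place, fixed in the bay in front of the other dock; 76 mm in diameter, 2 mm thick, top 8 mm above the table. Origin: centre of its underside (6 mm above the table).
- side_mat: green side mat lying on the table, fixed: 130 x 200 mm (x, y), 3 mm thick. Origin: centre of its underside, on the table. It lies to the left or right of the bay, the rack on the other side.
- slot_narrow: rack slot for the thin filter: silvery walls, black floor, fixed; 12 mm wide (x), 100 mm long (y), open at both ends and above. Origin: centre of its underside, 6 mm above the table; slot floor 6 mm above the origin, upright walls 5 mm thick to 24 mm above it, then lips flaring outwards to 32 mm above it (mouth about 24 mm wide).
- slot_wide: rack slot for the thick filter: brass-yellow walls, black floor, fixed; as the narrow one but 20 mm wide, mouth about 32 mm. The two stand parallel on one dark rack plate, 84 mm apart across the slots, in either order; a filter in one leaves room for fingers at the other.

How it is judged:
On the way, in this order (a step that is already met when the one before it is completed fails the run):
1. the bottle and the lens both stand upright and released on the green side mat (their centres within its outline), and neither filter has moved more than 30 mm yet (x of bottle in the frame of side_mat between -0.065 and 0.065 m and y of bottle in the frame of side_mat between -0.1 and 0.1 m and height (world z) of bottle between -0.002 and 0.008 m and angle between each of bottle, lens's own z axis and vertical below 0.1 rad and contact force between the fingers and bottle below 0.2 N and x of lens in the frame of side_mat between -0.065 and 0.065 m and y of lens in the frame of side_mat between -0.1 and 0.1 m and height (world z) of lens between -0.002 and 0.008 m and contact force between the fingers and lens below 0.2 N and distance of each of filter_thin, filter_thick from where it was at the start of the episode below 0.03 m), for 0.2 s.
2. both filters are fully down in their matching slots and released, the bottle and the lens still on the side mat (x of bottle in the frame of side_mat between -0.065 and 0.065 m and y of bottle in the frame of side_mat between -0.1 and 0.1 m and height (world z) of bottle between -0.002 and 0.008 m and angle between each of bottle, lens's own z axis and vertical below 0.1 rad and contact force between the fingers and bottle below 0.2 N and x of lens in the frame of side_mat between -0.065 and 0.065 m and y of lens in the frame of side_mat between -0.1 and 0.1 m and height (world z) of lens between -0.002 and 0.008 m and contact force between the fingers and lens below 0.2 N and x of filter_thin in the frame of slot_narrow between -0.006 and 0.006 m and y of filter_thin in the frame of slot_narrow between -0.015 and 0.015 m and z of filter_thin in the frame of slot_narrow between 0.002 and 0.011 m and angle between each of filter_thin, filter_thick's own z axis and vertical below 0.2 rad and angle between the x axis of filter_thin and the x axis of slot_narrow, either way round below 0.2 rad and contact force between the fingers and filter_thin below 0.2 N and x of filter_thick in the frame of slot_wide between -0.006 and 0.006 m and y of filter_thick in the frame of slot_wide between -0.015 and 0.015 m and z of filter_thick in the frame of slot_wide between 0.002 and 0.011 m and angle between the x axis of filter_thick and the x axis of slot_wide, either way round below 0.2 rad and contact force between the fingers and filter_thick below 0.2 N), for 0.2 s.
At the end, for the whole second after the job is handed in: Thin filter in the narrow slot, thick one in the wide slot, on its floor (5 mm), within 15 mm of its middle along it and 6 mm across, upright within 0.2 rad; bottle and lens upright (0.1 rad) within 15 mm of the centre of the blue and the orange pad; all released and at rest (horizontal distance between bottle and pad_bottle below 0.015 m and height (world z) of bottle between 0.003 and 0.013 m and angle between each of bottle, lens's own z axis and vertical below 0.1 rad and contact force between the fingers and bottle below 0.2 N and horizontal distance between lens and pad_lens below 0.015 m and height (world z) of lens between 0.003 and 0.013 m and contact force between the fingers and lens below 0.2 N and x of filter_thin in the frame of slot_narrow between -0.006 and 0.006 m and y of filter_thin in the frame of slot_narrow between -0.015 and 0.015 m and z of filter_thin in the frame of slot_narrow between 0.002 and 0.011 m and angle between each of filter_thin, filter_thick's own z axis and vertical below 0.2 rad and angle between the x axis of filter_thin and the x axis of slot_narrow, either way round below 0.2 rad and contact force between the fingers and filter_thin below 0.2 N and x of filter_thick in the frame of slot_wide between -0.006 and 0.006 m and y of filter_thick in the frame of slot_wide between -0.015 and 0.015 m and z of filter_thick in the frame of slot_wide between 0.002 and 0.011 m and angle between the x axis of filter_thick and the x axis of slot_wide, either way round below 0.2 rad and contact force between the fingers and filter_thick below 0.2 N and linear speed of each of bottle, lens, filter_thin, filter_thick below 0.02 m/s and angular speed of each of bottle, lens, filter_thin, filter_thick below 0.2 rad/s); the robot touches nothing.
It fails at once if the bottle is knocked over (angle between bottle's own z axis and vertical above 0.95 rad).
It fails at once if the lens is knocked over (angle between lens's own z axis and vertical above 0.95 rad).
It fails at once if the thin filter is knocked over (angle between filter_thin's own z axis and vertical above 0.95 rad).
It fails at once if the thick filter is knocked over (angle between filter_thick's own z axis and vertical above 0.95 rad).
It also fails if it takes over 138 s, if anything falls off the work surface, if the arm or the gripper's body presses on something with over 40 N, if the wrist force passes 120 N, or if a joint passes its speed limit or range.

## Working session

There is one attempt and no reset: what is moved stays moved. The work goes in short steps, Python scripts to look and compute and a tool call to move; the robot and the scene stay as the last step left them, time stands still between calls to the robot, and variables do not carry over. Pictures are saved under pics/ and viewed, at most 14 in all, crops included, and the job is handed in when it is done.

Besides the shell and the picture viewer there is one more tool, called by a JSON object that holds its "name" and its "arguments", one argument or row to a line. arm_command: Moves the arm, as the interface text tells. Its arguments: {"type":"object","properties":{"deltas":{"type":"array"},"gripper":{"type":"number"},"squeeze":{"type":"number"}},"required":["deltas"]}

```bash
mkdir -p pics; ls
python3 - <<'E'
from plant import monitor, eyes, ticket
import cv2
s=monitor.read_state(); print(s['t'],s['tool_pos'],s['orientation'],s['opening'])
for n in ['scene','top']:
    im=eyes.read_camera(n); cv2.imwrite(f'pics/{n}0.png',im); print(n,eyes.camera_model(n))
E
```

```text
pics
0.0 [ 0.25037829 -0.54463931  0.21760213] [-3.06723438e+00 -6.71045309e-01  3.99759750e-04] 0.09332058463069651
scene {'fx': 406.3625796456147, 'fy': 406.3625796456147, 'cx': 257.4865328534467, 'cy': 193.15759860150422, 'rvec': array([ 2.34005592,  0.60920921, -0.2531945 ]), 'tvec': array([-0.44619557, -0.14281777,  1.11997345])}
top {'fx': 349.6575126503436, 'fy': 349.6575126503436, 'cx': 258.85280154022263, 'cy': 193.11043480921924, 'rvec': array([ 2.1025224 , -2.12840617,  0.19568651]), 'tvec': array([0.00895532, 0.50947778, 0.67312545])}
```

View pics/scene0.png

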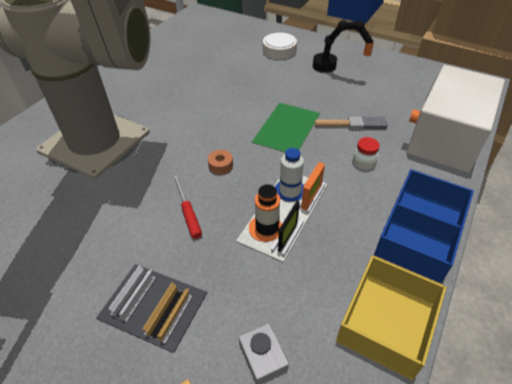

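View pics/top0.png

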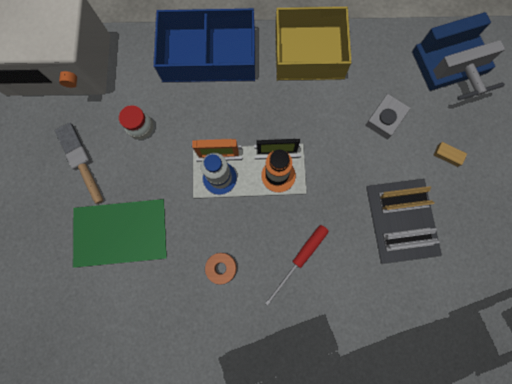

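```bash
cat > h.py <<'E'
import cv2, numpy as np
from plant import monitor, eyes, ticket
def cam(n):
    m=eyes.camera_model(n); R=cv2.Rodrigues(m['rvec'])[0]; return m,R,-R.T@m['tvec']
def cast(n,px,z):
    m,R,C=cam(n); px=np.atleast_2d(np.asarray(px,float))
    d=np.c_[(px[:,0]-m['cx'])/m['fx'],(px[:,1]-m['cy'])/m['fy'],np.ones(len(px))]@R
    return C+d*((z-C[2])/d[:,2])[:,None]
def proj(n,P):
    m,R,C=cam(n); K=np.array([[m['fx'],0,m['cx']],[0,m['fy'],m['cy']],[0,0,1]])
    return cv2.projectPoints(np.atleast_2d(np.asarray(P,float)),m['rvec'],m['tvec'],K,None)[0][:,0]
def blobs(im,lo,hi,roi=None,amin=40):
    """HSV mask -> contours, biggest first, in full-image pixels; roi=(x0,y0,x1,y1)"""
    k=cv2.inRange(cv2.cvtColor(im,cv2.COLOR_BGR2HSV),np.array(lo),np.array(hi))
    if roi: w=np.zeros_like(k); x0,y0,x1,y1=roi; w[y0:y1,x0:x1]=255; k&=w
    c=cv2.findContours(k,cv2.RETR_EXTERNAL,cv2.CHAIN_APPROX_NONE)[0]
    return sorted([a for a in c if cv2.contourArea(a)>amin],key=cv2.contourArea,reverse=True)
def rect(n,c,z):
    P=cast(n,c[:,0,:],z)[:,:2]; r=cv2.minAreaRect((P*1000).astype(np.float32)); return np.round(r[0],1),np.round(r[1],1),round(r[2],2)
E
python3 - <<'E'
from h import *
im=cv2.imread('pics/top0.png'); n='top'
print('cams',cam('top')[2],cam('scene')[2])
print('mat',rect(n,blobs(im,(45,80,40),(75,255,255))[0],.003))
for nm,lo,hi,roi,z in [('plate',(0,0,140),(180,60,255),(185,130,315,205),.006),('padB',(105,120,40),(125,255,255),(195,150,245,200),.008),('orange',(3,140,80),(18,255,255),(185,130,310,200),.008),('rackplate',(0,0,20),(180,255,80),(355,170,450,270),.006),('brass',(15,80,80),(30,255,255),(370,170,440,220),.038),('silver',(0,0,120),(180,40,255),(375,220,440,255),.038)]:
    for c in blobs(im,lo,hi,roi)[:4]: print(nm,cv2.boundingRect(c),cv2.contourArea(c),*rect(n,c,z))
a=cv2.resize(im[125:210,180:320],None,fx=4,fy=4,interpolation=cv2.INTER_CUBIC)
b=cv2.resize(im[170:270,360:450],None,fx=4,fy=4,interpolation=cv2.INTER_CUBIC)
o=np.zeros((400,560+360-120,3),np.uint8)
cv2.imwrite('pics/c1.png',a);cv2.imwrite('pics/c2.png',b)
E
```

```text
cams [ 0.37040825 -0.00309065  0.75863947] [ 0.81965348 -0.52454074  0.72584648]
mat (array([436.5, 306.9]), array([128.6, 199.3]), 4.92)
plate (193, 144, 113, 53) 2139.0 [571.4  25.7] [113.8 247.2] 1.67
padB (203, 164, 33, 30) 203.5 [546.4  86.4] [55.4 71. ] 25.83
padB (204, 155, 18, 17) 203.5 [588.2 105.8] [38.9 35.9] 18.32
orange (262, 151, 33, 41) 662.0 [563.7 -42.2] [72.7 85.5] 72.07
orange (193, 139, 44, 9) 287.5 [633.5 101.8] [18.8 97. ] 1.65
rackplate (366, 179, 76, 85) 3171.0 [ 455.2 -305.5] [169.8 131.4] 6.74
brass (383, 187, 48, 11) 205.5 [ 511.6 -306.3] [ 11.7 101.1] 6.76
brass (385, 200, 49, 10) 146.0 [ 483.9 -309.1] [  8.8 100.3] 6.43
silver (388, 229, 49, 10) 176.0 [ 425.  -309.9] [10.2 99.5] 6.99
silver (387, 241, 52, 10) 103.5 [ 401.4 -308.1] [  9.4 105.7] 6.64
```

View pics/c1.png

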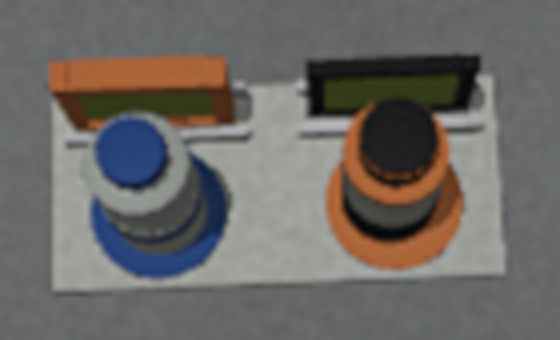

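View pics/c2.png

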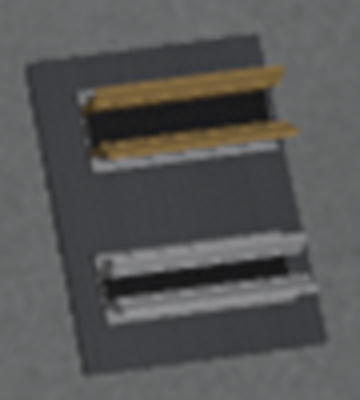

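The pictures show the bottle (cap about 213,163) before the orange thick filter, and the lens (about 280,158) before the black thin one. The green mat is on the left (120,233). The rack is on the right, with the wide brass slot farther out (407,198) and the narrow silver one nearer (411,239).

Run:
```python
from h import *
im=cv2.imread('pics/top0.png'); n='top'
c=blobs(im,(105,120,40),(125,255,255),(200,150,226,173),100)[0]; print('cap',rect(n,c,.12+.008), cv2.minEnclosingCircle((cast(n,c[:,0],.128)[:,:2]*1000).astype(np.float32)))
c=blobs(im,(0,0,0),(180,255,70),(265,145,295,172),60)[0]; print('lens',cv2.boundingRect(c),rect(n,c,.128))
print(cast(n,[[180+400/4,125+130/4]],.128))
# pad centres predicted vs picture
print(proj(n,[[.5545,.0902,.008],[.5583,-.0397,.008],[.5545,.0902,.128],[.5583,-.0397,.128]]))
s=cv2.imread('pics/scene0.png')
c=blobs(s,(105,120,40),(125,255,255),(275,140,305,165),40)[0]; M=cv2.moments(c); print('scene cap',M['m10']/M['m00'],M['m01']/M['m00'],proj('scene',[[.5545,.0902,.122]]))
```

```text
cap (array([553.4,  88.4]), array([32.7, 30.1]), 18.32) ((553.2201538085938, 88.45790100097656), 16.661052703857422)
lens (265, 145, 30, 27) (array([560.9, -37.6]), array([54.7, 50.6]), 89.15)
[[ 0.56163686 -0.03831989  0.128     ]]
[[219.24245267 177.28433103]
 [278.00064782 174.82475267]
 [211.45573295 162.11271883]
 [280.77810852 159.20352102]]
scene cap 292.24967320261436 154.3660130718954 [[293.54577418 154.08773676]]
```

{"name": "arm_command", "arguments": {
  "deltas": [
    [[1.27,2.64,0,0,0,-0.96],[1.27,2.64,0,0,0,-0.96],[1.27,2.64,0,0,0,-0.96],[1.27,2.64,0,0,0,-0.96],[1.27,2.64,0,0,0,-0.96],[1.27,2.64,0,0,0,-0.96],[1.27,2.64,0,0,0,-0.96],[1.27,2.64,0,0,0,-0.96],[1.27,2.64,0,0,0,-0.96],[1.27,2.64,0,0,0,-0.96],[1.27,2.64,0,0,0,-0.96],[1.27,2.64,0,0,0,-0.96]]
  ],
  "gripper": 1
}}

```text
t: 1.1
tool_pos: [0.4031, -0.2269, 0.2183]
orientation: [-3.121, -0.358, 0.001]
force: [0.5, -0.0, 0.1]
opening: 0.0931
gripper_force: 0.0
```

{"name": "arm_command", "arguments": {
  "deltas": [
    [[1.27,2.64,0,0,0,-0.96],[1.27,2.64,0,0,0,-0.96],[1.27,2.64,0,0,0,-0.96],[1.27,2.64,0,0,0,-0.96],[1.27,2.64,0,0,0,-0.96],[1.27,2.64,0,0,0,-0.96],[1.27,2.64,0,0,0,-0.96],[1.27,2.64,0,0,0,-0.96],[1.27,2.64,0,0,0,-0.96],[1.27,2.64,0,0,0,-0.96],[1.27,2.64,0,0,0,-0.96],[0,0,0,0,0,0]]
  ]
}}

```text
t: 2.1
tool_pos: [0.5435, 0.0663, 0.2179]
orientation: [-3.139, -0.075, 0.001]
force: [0.4, -0.2, 0.6]
opening: 0.0929
gripper_force: 0.0
```

{"name": "arm_command", "arguments": {
  "deltas": [
    [[0.53,1.16,0,0,0,-0.5],[0.52,1.16,0,0,0,-0.5],[0,0,-2.1,0,0,0],[0,0,-2.1,0,0,0],[0,0,-2.1,0,0,0],[0,0,-2.1,0,0,0],[0,0,-2.1,0,0,0],[0,0,-2.1,0,0,0],[0,0,-1.5,0,0,0],[0,0,-1.0,0,0,0],[0,0,-0.5,0,0,0],[0,0,0,0,0,0]]
  ]
}}

```text
t: 3.1
tool_pos: [0.5523, 0.085, 0.0614]
orientation: [3.141, 0.044, -0.003]
force: [-0.6, 0.1, 0.7]
opening: 0.093
gripper_force: 0.0
```

{"name": "arm_command", "arguments": {
  "deltas": [
    [[0,0,0,0,0,0],[0,0,0,0,0,0],[0,0,0,0,0,0],[0,0,0,0,0,0],[0,0,0,0,0,0],[0,0,0,0,0,0],[0,0,0,0,0,0],[0,0,0,0,0,0]]
  ],
  "gripper": -1,
  "squeeze": 15
}}

```text
t: 3.77
tool_pos: [0.5536, 0.0857, 0.0631]
orientation: [-3.14, -0.044, -0.001]
force: [1.1, 2.9, 3.7]
opening: 0.0524
gripper_force: 14.9
```

{"name": "arm_command", "arguments": {
  "deltas": [
    [[0,0,0.5,0,0,0],[0,0,1,0,0,0],[0,0,1.5,0,0,0],[0,0,1.5,0,0,0],[0,0,0.5,0,0,0],[-0.5,1.15,0,0,0,0],[-1.0,2.3,0,0,0,0],[-1.0,2.3,0,0,0,0],[-1.0,2.3,0,0,0,0],[-1.0,2.3,0,0,0,0],[-1.0,2.3,0,0,0,0],[-1.0,2.3,0,0,0,0]]
  ]
}}

```text
t: 4.77
tool_pos: [0.4865, 0.2359, 0.1117]
orientation: [3.141, 0.044, -0.002]
force: [1.0, 0.9, -2.7]
opening: 0.0518
gripper_force: 14.9
```

{"name": "arm_command", "arguments": {
  "deltas": [
    [[-1.0,2.3,0,0,0,0],[-1.0,2.3,0,0,0,0],[-1.0,2.3,0,0,0,0],[-1.0,2.3,0,0,0,0],[-1.0,2.3,0,0,0,0],[-0.6,1.2,0,0,0,0],[-0.3,0.6,0,0,0,0],[0,0,0,0,0,0],[0,0,0,0,0,0],[0,0,0,0,0,0]]
  ]
}}

```text
t: 5.6
tool_pos: [0.4296, 0.3667, 0.1124]
orientation: [3.141, 0.043, -0.0]
force: [0.8, -0.5, -2.5]
opening: 0.0514
gripper_force: 14.9
```

{"name": "arm_command", "arguments": {
  "deltas": [
    [[0,0,-1,0,0,0],[0,0,-1,0,0,0],[0,0,-1,0,0,0],[0,0,-1,0,0,0],[0,0,-0.5,0,0,0],[0,0,-0.3,0,0,0],[0,0,-0.2,0,0,0],[0,0,-0.2,0,0,0],[0,0,-0.1,0,0,0],[0,0,-0.1,0,0,0],[0,0,0,0,0,0],[0,0,0,0,0,0]]
  ]
}}

```text
t: 6.6
tool_pos: [0.4293, 0.3679, 0.0589]
orientation: [-3.141, -0.044, -0.001]
force: [-0.4, 0.3, -2.5]
opening: 0.0516
gripper_force: 14.9
```

{"name": "arm_command", "arguments": {
  "deltas": [
    [[0,0,-0.1,0,0,0],[0,0,-0.1,0,0,0],[0,0,0,0,0,0],[0,0,0,0,0,0]]
  ]
}}

```text
t: 6.93
tool_pos: [0.4298, 0.3686, 0.0579]
orientation: [-3.14, -0.044, -0.003]
force: [-1.7, 1.8, 6.3]
opening: 0.0515
gripper_force: 15.0
```

{"name": "arm_command", "arguments": {
  "deltas": [
    [[0,0,0,0,0,0],[0,0,0,0,0,0],[0,0,0,0,0,0],[0,0,0.5,0,0,0],[0,0,1,0,0,0],[0,0,1.5,0,0,0],[0,0,2,0,0,0],[0,0,2,0,0,0],[0,0,2,0,0,0],[0,0,2,0,0,0],[0,0,0,0,0,0],[0,0,0,0,0,0]]
  ],
  "gripper": 0.8
}}

```text
t: 7.93
tool_pos: [0.4303, 0.3684, 0.1689]
orientation: [-3.139, -0.044, -0.005]
force: [-0.3, -0.5, -0.5]
opening: 0.0838
gripper_force: 0.0
```

Run:
```python
from h import *
im=eyes.read_camera('top'); cv2.imwrite('pics/top1.png',im); n='top'
for c in blobs(im,(105,120,40),(125,255,255),(10,120,245,270),40): print(cv2.boundingRect(c),rect(n,c,.123),rect(n,c,.008))
for c in blobs(im,(3,140,80),(18,255,255),(185,120,310,200)): print('or',cv2.boundingRect(c),cv2.contourArea(c),rect(n,c,.081))
```

```text
(203, 162, 33, 32) (array([526.2,  76.4]), array([60.2, 59.6]), 89.24) (array([554.3,  90.7]), array([71.1, 70.4]), 89.24)
or (262, 151, 33, 41) 665.0 (array([544.9, -38.4]), array([65.6, 77.2]), 72.07)
or (193, 139, 44, 10) 290.5 (array([607.7,  91.6]), array([17.7, 87.6]), 0.78)
or (202, 153, 33, 4) 48.5 (array([583.3,  84.1]), array([ 5.3, 64.8]), 1.46)
```

View pics/top1.png

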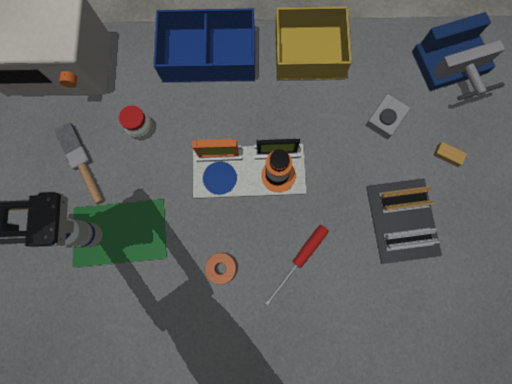

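Top view: the bottle stands on the mat at about (88,233), and the bare blue pad is at (220,178), which confirms the bay pose.

{"name": "arm_command", "arguments": {
  "deltas": [
    [[0.72,-2.27,0,0,0,0],[0.72,-2.27,0,0,0,0],[0.72,-2.27,0,0,0,0],[0.72,-2.27,0,0,0,0],[0.72,-2.27,0,0,0,0],[0.72,-2.27,0,0,0,0],[0.72,-2.27,0,0,0,0],[0.72,-2.27,0,0,0,0],[0.72,-2.27,0,0,0,0],[0.72,-2.27,0,0,0,0],[0.72,-2.27,0,0,0,0],[0.72,-2.27,0,0,0,0]]
  ]
}}

```text
t: 8.98
tool_pos: [0.5147, 0.094, 0.1649]
orientation: [3.141, 0.044, -0.004]
force: [0.8, 0.2, -0.2]
opening: 0.0838
gripper_force: 0.0
```

{"name": "arm_command", "arguments": {
  "deltas": [
    [[0.72,-2.27,0,0,0,0],[0.72,-2.27,0,0,0,0],[0.72,-2.27,0,0,0,0],[0.72,-2.27,0,0,0,0],[0.72,-2.27,0,0,0,0],[0.5,-1.5,0,0,0,0],[0.1,-0.5,0,0,0,0],[0,0,0,0,0,0],[0,0,0,0,0,0]]
  ]
}}

```text
t: 9.73
tool_pos: [0.5568, -0.0376, 0.1655]
orientation: [-3.141, -0.043, 0.003]
force: [-0.6, 0.8, -0.5]
opening: 0.0839
gripper_force: 0.0
```

{"name": "arm_command", "arguments": {
  "deltas": [
    [[0.25,-0.1,0,0,0,0],[0,0,-1.0,0,0,0],[0,0,-1.6,0,0,0],[0,0,-1.6,0,0,0],[0,0,-1.6,0,0,0],[0,0,-1.6,0,0,0],[0,0,-1.5,0,0,0],[0,0,-1.0,0,0,0],[0,0,-0.4,0,0,0],[0,0,0,0,0,0],[0,0,0,0,0,0]]
  ]
}}

```text
t: 10.65
tool_pos: [0.5603, -0.039, 0.064]
orientation: [3.141, 0.045, 0.001]
force: [0.3, -0.3, -0.2]
opening: 0.0837
gripper_force: 0.0
```

{"name": "arm_command", "arguments": {
  "deltas": [
    [[0,0,0,0,0,0],[0,0,0,0,0,0],[0,0,0,0,0,0],[0,0,0,0,0,0],[0,0,0,0,0,0],[0,0,0,0,0,0],[0,0,0,0,0,0],[0,0,0,0,0,0]]
  ],
  "gripper": -1,
  "squeeze": 18
}}

```text
t: 11.32
tool_pos: [0.5604, -0.0389, 0.064]
orientation: [-3.141, -0.044, -0.001]
force: [0.2, 3.3, 3.2]
opening: 0.0522
gripper_force: 17.9
```

{"name": "arm_command", "arguments": {
  "deltas": [
    [[0,0,0.5,0,0,0],[0,0,1,0,0,0],[0,0,1.5,0,0,0],[0,0,1.5,0,0,0],[0,0,0.5,0,0,0],[-0.5,1.15,0,0,0,0],[-0.9,2.3,0,0,0,0],[-0.9,2.3,0,0,0,0],[-0.9,2.3,0,0,0,0],[-0.9,2.3,0,0,0,0],[-0.9,2.3,0,0,0,0],[-0.9,2.3,0,0,0,0]]
  ]
}}

```text
t: 12.32
tool_pos: [0.4994, 0.1116, 0.1126]
orientation: [3.141, 0.044, -0.003]
force: [1.2, -1.3, -2.4]
opening: 0.0522
gripper_force: 17.9
```

{"name": "arm_command", "arguments": {
  "deltas": [
    [[-0.9,2.3,0,0,0,0],[-0.9,2.3,0,0,0,0],[-0.9,2.3,0,0,0,0],[-0.9,2.3,0,0,0,0],[-0.9,2.3,0,0,0,0],[-0.9,1.6,0,0,0,0],[-0.6,1.0,0,0,0,0],[0,0,0,0,0,0],[0,0,-1,0,0,0],[0,0,-1.3,0,0,0],[0,0,-1.3,0,0,0],[0,0,-1,0,0,0]]
  ]
}}

```text
t: 13.32
tool_pos: [0.4408, 0.2499, 0.0656]
orientation: [3.14, 0.042, -0.002]
force: [0.8, -0.5, -2.9]
opening: 0.0521
gripper_force: 17.9
```

{"name": "arm_command", "arguments": {
  "deltas": [
    [[0,0,-0.2,0,0,0],[0,0,-0.2,0,0,0],[0,0,-0.1,0,0,0],[0,0,-0.1,0,0,0],[0,0,0,0,0,0],[0,0,0,0,0,0]]
  ]
}}

```text
t: 13.82
tool_pos: [0.4415, 0.2515, 0.0622]
orientation: [-3.141, -0.044, -0.002]
force: [0.3, 0.2, -3.3]
opening: 0.052
gripper_force: 17.9
```

{"name": "arm_command", "arguments": {
  "deltas": [
    [[0,0,-0.1,0,0,0],[0,0,-0.1,0,0,0],[0,0,-0.1,0,0,0],[0,0,0,0,0,0],[0,0,0,0,0,0]]
  ]
}}

```text
t: 14.23
tool_pos: [0.4413, 0.2515, 0.0589]
orientation: [-3.141, -0.044, -0.001]
force: [0.3, 0.2, -0.7]
opening: 0.0518
gripper_force: 17.9
```

{"name": "arm_command", "arguments": {
  "deltas": [
    [[0,0,0,0,0,0],[0,0,0,0,0,0],[0,0,0,0,0,0],[0,0,0.5,0,0,0],[0,0,1,0,0,0],[0,0,1.5,0,0,0],[0,0,2.5,0,0,0],[0,0,2.5,0,0,0],[0,0,2.5,0,0,0],[0,0,2.5,0,0,0],[0,0,1.5,0,0,0],[0,0,0.5,0,0,0]]
  ],
  "gripper": 0.6
}}

```text
t: 15.23
tool_pos: [0.4428, 0.2521, 0.2134]
orientation: [-3.139, -0.044, -0.009]
force: [0.3, 0.7, 0.2]
opening: 0.074
gripper_force: 0.0
```

{"name": "arm_command", "arguments": {
  "deltas": [
    [[0,-2.3,0.5,0,0,4],[0,-2.3,0.5,0,0,4],[0,-2.3,0.5,0,0,4],[0,-2.3,0.5,0,0,4],[0,-2.3,0.5,0,0,4],[0,-2.3,0.5,0,0,4],[0,-2.3,0.5,0,0,4],[0,-2.3,0.5,0,0,4],[0,-2.3,0.5,0,0,4],[0,-2.3,0.5,0,0,4],[0,-2.3,0.5,0,0,4],[0,-2.3,0.5,0,0,4]]
  ],
  "gripper": 1
}}

```text
t: 16.23
tool_pos: [0.4406, -0.0257, 0.2686]
orientation: [-2.849, -1.323, 0.001]
force: [0.3, 0.7, 0.3]
opening: 0.0929
gripper_force: 0.0
```

{"name": "arm_command", "arguments": {
  "deltas": [
    [[0,-2.3,0,0,0,4],[0,-2.3,0,0,0,4],[0,-2.3,0,0,0,4],[0,-2.3,0,0,0,4],[0,-2.3,0,0,0,4],[0,-2.3,0,0,0,4],[0,-2.3,0,0,0,4],[0,-2.3,0,0,0,4],[0,-2.3,0,0,0,4],[0,-2.3,0,0,0,4],[0,-2.3,0,0,0,4],[0,-1.0,0,0,0,3]]
  ]
}}

```text
t: 17.23
tool_pos: [0.4403, -0.2899, 0.268]
orientation: [-2.087, -2.347, 0.001]
force: [-0.2, -0.0, -0.4]
opening: 0.0928
gripper_force: 0.0
```

```bash
cat >> h.py <<'E'
def wcast(m,px,z):
    R=cv2.Rodrigues(m['rvec'])[0]; C=-R.T@m['tvec']; px=np.atleast_2d(np.asarray(px,float))
    d=(px-[m['cx'],m['cy']])/m['fx']; r=np.hypot(*d.T)+1e-9
    v=np.c_[d*(np.sin(r)/r)[:,None],np.cos(r)]@R
    return C+v*((z-C[2])/v[:,2])[:,None]
E
python3 - <<'E'
from h import *
import pickle
print(monitor.read_state()['t'],monitor.read_state()['tool_pos'],monitor.read_state()['orientation'])
m=eyes.camera_model('wrist'); im=eyes.read_camera('wrist'); pickle.dump(m,open('w1.pkl','wb')); cv2.imwrite('pics/w1.png',im)
print({k:m[k] for k in('fx','fy','cx','cy')}, -cv2.Rodrigues(m['rvec'])[0].T@m['tvec'])
im=eyes.read_camera('top'); cv2.imwrite('pics/top2.png',im); n='top'
for c in blobs(im,(3,140,80),(18,255,255),(185,120,310,200)): print('or',cv2.boundingRect(c),cv2.contourArea(c),rect(n,c,.008))
for c in blobs(im,(0,0,0),(180,255,60),(245,120,310,160)): print('blk',cv2.boundingRect(c),cv2.contourArea(c),rect(n,c,.081))
E
```

```text
17.2333 [ 0.44033321 -0.2899235   0.26796048] [-2.08683255e+00 -2.34736249e+00  1.26481361e-03]
{'fx': 297.3186396354542, 'fy': 297.3186396354542, 'cx': 254.10484143545506, 'cy': 191.51542086221716} [ 0.43376348 -0.21890995  0.43490892]
or (262, 159, 33, 33) 796.5 (array([558.2, -39.8]), array([70.8, 72.8]), 89.24)
or (193, 139, 44, 10) 289.5 (array([633.2, 101.8]), array([19.5, 97.1]), 0.78)
or (202, 153, 33, 4) 48.5 (array([606.2,  93.5]), array([ 5.9, 71.8]), 1.46)
blk (257, 139, 43, 15) 527.5 (array([600.2, -37.5]), array([85.4, 29.7]), 89.17)
```

View pics/w1.png

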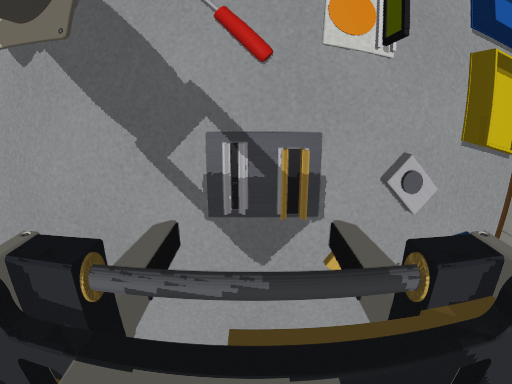

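View pics/top2.png

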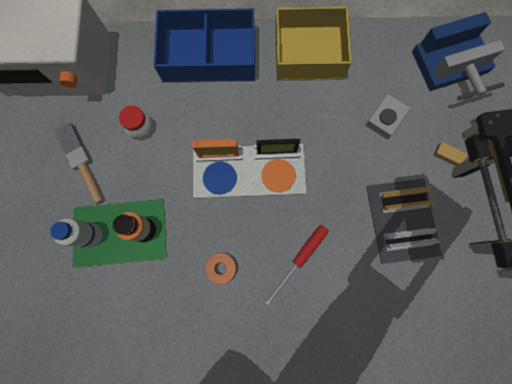

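Wrist view: the silver slot is at about (236,178) and the brass one at (294,183). In the top view both pads are bare, and the bottle and lens stand on the mat.

Run:
```python
from h import *
import pickle
m=pickle.load(open('w1.pkl','rb')); im=cv2.imread('pics/w1.png')
def r(c,z):
    P=(wcast(m,c[:,0],z)[:,:2]*1000).astype(np.float32); q=cv2.minAreaRect(P); return np.round(q[0],1),np.round(q[1],1),round(q[2],1)
for nm,lo,hi,roi in [('brass',(15,80,60),(30,255,255),(265,135,325,230)),('silver',(0,0,95),(180,40,255),(212,137,262,214))]:
    for c in blobs(im,lo,hi,roi,20)[:4]: print(nm,cv2.boundingRect(c),cv2.contourArea(c),*r(c,.038))
c=blobs(im,(0,0,0),(180,255,82),(195,125,330,219))[0]; print('plate',cv2.boundingRect(c),r(c,.006))
cv2.imwrite('pics/w1c.png',cv2.resize(im[125:225,195:335],None,fx=5,fy=5,interpolation=cv2.INTER_CUBIC))
```

```text
brass (298, 148, 12, 72) 561.5 [ 512.2 -306.5] [ 12.9 101.6] 6.5
brass (280, 148, 9, 72) 381.0 [ 485.6 -309.6] [  9.8 101.1] 6.9
silver (212, 137, 20, 77) 822.0 [ 398.1 -307.7] [ 25.  107.2] 6.8
silver (238, 142, 21, 72) 624.5 [ 435.  -307.1] [27.2 99.9] 6.1
silver (252, 137, 10, 10) 41.0 [ 440.6 -255.4] [12.  12.1] 6.9
silver (249, 173, 13, 4) 30.5 [ 443.9 -300.4] [16.4  4.2] 6.7
plate (206, 131, 74, 87) (array([ 426.9, -310.2]), array([109.6, 130.9]), 6.8)
```

View pics/w1c.png

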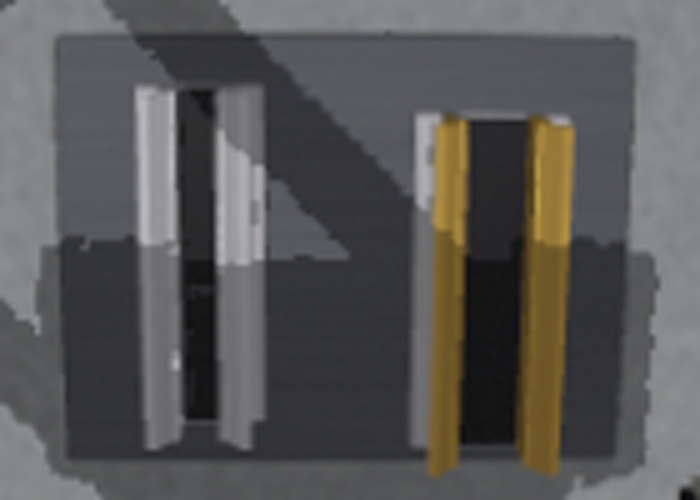

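Run:
```python
from h import *
import pickle
m=pickle.load(open('w1.pkl','rb'))
f=lambda L,z:print(np.round(wcast(m,np.array(L)/5+[195,125],z)[:,:2]*1000,1).tolist())
f([[147,447],[252,447],[137,87],[430,475],[558,475],[437,117],[573,122]],.038)
t=cast('top',np.array([[107,262],[305,237],[320,290],[112,322]])/4+[360,170],.038); print(np.round(t[:,:2]*1000,1).tolist())
```

```text
[[407.5, -362.7], [437.2, -359.1], [395.4, -261.7], [488.5, -361.7], [525.4, -357.7], [476.3, -260.4], [513.3, -256.9]]
[[420.1, -257.6], [431.6, -359.6], [404.6, -364.3], [389.8, -257.6]]
```

{"name": "arm_command", "arguments": {
  "deltas": [
    [[1.4,2.1,-0.6,0,0,-0.42],[1.4,2.1,-0.6,0,0,-0.42],[1.4,2.1,-0.6,0,0,-0.42],[1.4,2.1,-0.6,0,0,-0.42],[1.4,2.1,-0.6,0,0,-0.42],[1.4,2.1,-0.6,0,0,-0.42],[1.4,2.1,-0.6,0,0,-0.42],[1.4,2.1,-0.6,0,0,-0.42],[1.4,2.1,-0.6,0,0,-0.42],[1.4,2.1,-0.6,0,0,-0.42],[1.4,2.1,-0.6,0,0,-0.42],[1.4,2.1,-0.6,0,0,-0.42]]
  ]
}}

```text
t: 18.33
tool_pos: [0.609, -0.0333, 0.1962]
orientation: [-2.192, -2.249, 0.0]
force: [-0.3, -0.2, 0.0]
opening: 0.0929
gripper_force: 0.0
```

{"name": "arm_command", "arguments": {
  "deltas": [
    [[0,0,0,0,0,0],[0,0,0,0,0,0]]
  ]
}}

```text
t: 18.5
tool_pos: [0.6085, -0.0336, 0.1957]
orientation: [-2.188, -2.252, 0.002]
force: [-0.2, -1.3, 0.7]
opening: 0.0931
gripper_force: 0.0
```

Run:
```python
from h import *
m=eyes.camera_model('wrist'); im=eyes.read_camera('wrist'); cv2.imwrite('pics/w2.png',im)
def wproj(P):
    R=cv2.Rodrigues(m['rvec'])[0]; p=np.array(P)@R.T+m['tvec']; h=np.hypot(p[:,0],p[:,1]); t=np.arctan2(h,p[:,2]); return p[:,:2]/h[:,None]*t[:,None]*m['fx']+[m['cx'],m['cy']]
u=np.array([.99958,.0291,0]);v=np.array([-.0291,.99958,0])
out=[]
for c,h in (((.6123,-.0382,.081),.004),((.6085,.0918,.081),.008)):
    for a,b in ((1,1),(1,-1),(-1,-1),(-1,1)): out.append(np.array(c)+a*h*u+b*.045*v)
q=wproj(out); print(np.round(q,1).tolist()); print(np.round(proj('top',out),1).tolist())
for a in (q[:4],q[4:]): cv2.polylines(im,[np.int32(np.round(a*8))],True,(0,0,255),1,shift=3)
cv2.imwrite('pics/w2o.png',im)
```

```text
[[260.9, 146.6], [260.4, 234.6], [252.7, 234.6], [252.4, 146.6], [265.0, 13.5], [265.2, 104.5], [248.1, 104.5], [248.0, 13.5]]
[[256.1, 139.4], [300.2, 137.5], [300.5, 141.2], [256.2, 143.1], [192.3, 140.2], [236.4, 138.3], [236.6, 145.8], [192.3, 147.7]]
```

View pics/w2o.png

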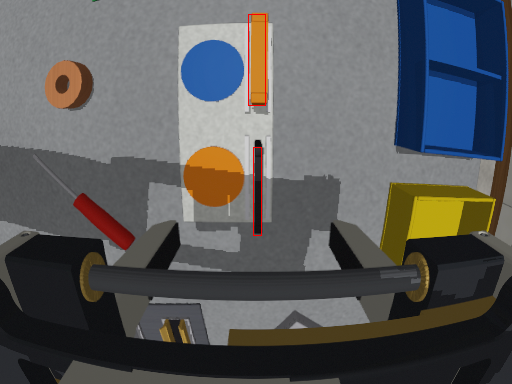

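Wrist view: the predicted outlines lie on both filters (thick about 257,59, thin about 257,190). I go down on the thin one.

{"name": "arm_command", "arguments": {
  "deltas": [
    [[0.38,-0.3,0,0,0,0],[0,0,-1.5,0,0,0],[0,0,-1.8,0,0,0],[0,0,-1.8,0,0,0],[0,0,-1.8,0,0,0],[0,0,-1.8,0,0,0],[0,0,-1.8,0,0,0],[0,0,-1.8,0,0,0],[0,0,-1.5,0,0,0],[0,0,-0.8,0,0,0],[0,0,-0.2,0,0,0],[0,0,0,0,0,0]]
  ]
}}

```text
t: 19.55
tool_pos: [0.6126, -0.0394, 0.0486]
orientation: [-2.192, -2.25, 0.001]
force: [-0.2, -1.7, 0.3]
opening: 0.0931
gripper_force: 0.0
```

{"name": "arm_command", "arguments": {
  "deltas": [
    [[0,0,0,0,0,0],[0,0,0,0,0,0],[0,0,0,0,0,0],[0,0,0,0,0,0],[0,0,0,0,0,0],[0,0,0,0,0,0],[0,0,0,0,0,0],[0,0,0,0,0,0],[0,0,0,0,0,0],[0,0,0,0,0,0]]
  ],
  "gripper": -1,
  "squeeze": 15
}}

```text
t: 20.38
tool_pos: [0.6128, -0.0387, 0.0486]
orientation: [-2.191, -2.251, 0.0]
force: [-0.7, -0.2, 0.1]
opening: 0.0309
gripper_force: 0.0
```

{"name": "arm_command", "arguments": {
  "deltas": [
    [[0,0,0,0,0,0],[0,0,0,0,0,0],[0,0,0,0,0,0],[0,0,0,0,0,0],[0,0,0,0,0,0],[0,0,0,0,0,0]]
  ]
}}

```text
t: 20.88
tool_pos: [0.6128, -0.0387, 0.0485]
orientation: [-2.191, -2.251, 0.0]
force: [-0.5, 0.7, -0.8]
opening: 0.0076
gripper_force: 15.0
```

{"name": "arm_command", "arguments": {
  "deltas": [
    [[0,0,0.5,0,0,0],[0,0,1,0,0,0],[0,0,1.5,0,0,0],[0,0,1.5,0,0,0],[0,0,1.5,0,0,0],[0,0,1.5,0,0,0],[0,0,0.5,0,0,0],[0,0,0,0,0,0]]
  ]
}}

```text
t: 21.55
tool_pos: [0.6145, -0.0389, 0.1315]
orientation: [2.188, 2.249, 0.004]
force: [-0.1, -0.7, -0.6]
opening: 0.0082
gripper_force: 15.0
```

{"name": "arm_command", "arguments": {
  "deltas": [
    [[-0.7,-0.9,0,0,0,0.2],[-1.3,-1.8,0,0,0,0.35],[-1.3,-1.8,0,0,0,0.35],[-1.3,-1.8,0,0,0,0.35],[-1.3,-1.8,0,0,0,0.35],[-1.3,-1.8,0,0,0,0.35],[-1.3,-1.8,0,0,0,0.35],[-1.3,-1.8,0,0,0,0.35],[-1.3,-1.8,0,0,0,0.35],[-1.3,-1.8,0,0,0,0.35],[-1.3,-1.8,0,0,0,0.35],[-1.3,-1.8,0,0,0,0.35]]
  ]
}}

```text
t: 22.55
tool_pos: [0.4606, -0.2463, 0.1271]
orientation: [-2.108, -2.326, 0.001]
force: [0.0, -0.7, -1.3]
opening: 0.008
gripper_force: 15.0
```

{"name": "arm_command", "arguments": {
  "deltas": [
    [[-1.3,-1.8,0,0,0,0.35],[-1.3,-1.8,0,0,0,0.35],[-1.3,-1.8,0,0,0,0.35],[-0.6,-1.4,0,0,0,0],[0,0,0,0,0,0],[0,0,0,0,0,0],[0,0,0,0,0,0]]
  ]
}}

```text
t: 23.13
tool_pos: [0.4173, -0.313, 0.1278]
orientation: [-2.088, -2.345, -0.0]
force: [0.1, 0.3, -1.3]
opening: 0.0078
gripper_force: 15.0
```

Run:
```python
from h import *
import pickle
s=monitor.read_state(); print(s['tool_pos'],s['orientation'],s['opening'])
m=eyes.camera_model('wrist'); im=eyes.read_camera('wrist'); cv2.imwrite('pics/w3.png',im); pickle.dump(m,open('w3.pkl','wb'))
t=eyes.read_camera('top'); cv2.imwrite('pics/top3.png',t)
o=np.zeros((480,800,3),np.uint8); o[:]=90
a=cv2.resize(im[100:300,150:400],None,fx=2.0,fy=2.0,interpolation=cv2.INTER_CUBIC); o[:400,:500]=a
b=cv2.resize(t[160:280,350:450],None,fx=3,fy=3,interpolation=cv2.INTER_CUBIC); o[:360,500:800]=b
cv2.imwrite('pics/m3.png',o)
```

```text
[ 0.41734637 -0.31297241  0.12775914] [-2.08802308e+00 -2.34516290e+00 -4.98273250e-04] 0.0077978925912087615
```

View pics/m3.png

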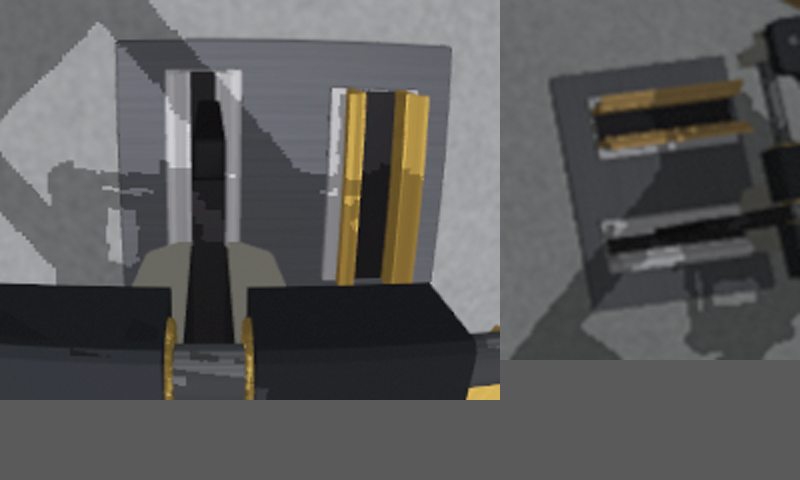

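The thin filter hangs over the silver slot. It sits about 2 mm too far out (crop column 208 against 203.5), so I correct that and lower it.

{"name": "arm_command", "arguments": {
  "deltas": [
    [[-0.2,0.15,0,0,0,0],[0,0,-0.8,0,0,0],[0,0,-0.8,0,0,0],[0,0,-0.8,0,0,0],[0,0,-0.8,0,0,0],[0,0,-0.6,0,0,0],[0,0,-0.5,0,0,0],[0,0,-0.5,0,0,0],[0,0,-0.5,0,0,0],[0,0,-0.5,0,0,0],[0,0,-0.5,0,0,0],[0,0,0,0,0,0]]
  ]
}}

```text
t: 24.23
tool_pos: [0.4153, -0.3117, 0.0644]
orientation: [-2.088, -2.346, -0.0]
force: [-0.3, -0.0, -0.6]
opening: 0.0077
gripper_force: 15.0
```

{"name": "arm_command", "arguments": {
  "deltas": [
    [[0,0,-0.3,0,0,0],[0,0,-0.3,0,0,0],[0,0,-0.2,0,0,0],[0,0,-0.1,0,0,0],[0,0,-0.1,0,0,0],[0,0,0,0,0,0],[0,0,0,0,0,0]]
  ]
}}

```text
t: 24.82
tool_pos: [0.4159, -0.3122, 0.0557]
orientation: [2.089, 2.347, 0.0]
force: [0.2, -0.5, -0.7]
opening: 0.0084
gripper_force: 15.0
```

{"name": "arm_command", "arguments": {
  "deltas": [
    [[0,0,-0.1,0,0,0],[0,0,-0.1,0,0,0],[0,0,0,0,0,0],[0,0,0,0,0,0]]
  ]
}}

```text
t: 25.15
tool_pos: [0.4162, -0.3124, 0.0545]
orientation: [2.088, 2.346, -0.0]
force: [-1.9, 2.2, 5.7]
opening: 0.0082
gripper_force: 15.0
```

{"name": "arm_command", "arguments": {
  "deltas": [
    [[0,0,0,0,0,0],[0,0,0,0,0,0],[0,0,0,0,0,0],[0,0,0,0,0,0],[0,0,0,0,0,0],[0,0,0.5,0,0,0],[0,0,1,0,0,0],[0,0,2,0,0,0],[0,0,2.5,0,0,0],[0,0,2.5,0,0,0],[0,0,2,0,0,0],[0,0,1,0,0,0]]
  ],
  "gripper": 0.2
}}

```text
t: 26.15
tool_pos: [0.4172, -0.3133, 0.1731]
orientation: [2.085, 2.343, -0.0]
force: [0.4, -0.2, 0.5]
opening: 0.0559
gripper_force: 0.0
```

{"name": "arm_command", "arguments": {
  "deltas": [
    [[1.1,2.3,0,0,0,-0.28],[1.1,2.3,0,0,0,-0.28],[1.1,2.3,0,0,0,-0.28],[1.1,2.3,0,0,0,-0.28],[1.1,2.3,0,0,0,-0.28],[1.1,2.3,0,0,0,-0.28],[1.1,2.3,0,0,0,-0.28],[1.1,2.3,0,0,0,-0.28],[1.1,2.3,0,0,0,-0.28],[1.1,2.3,0,0,0,-0.28],[1.1,2.3,0,0,0,-0.28],[1.1,2.3,0,0,0,-0.28]]
  ]
}}

```text
t: 27.15
tool_pos: [0.5481, -0.0349, 0.1686]
orientation: [-2.157, -2.284, 0.0]
force: [0.1, -0.8, -0.4]
opening: 0.0553
gripper_force: 0.0
```

{"name": "arm_command", "arguments": {
  "deltas": [
    [[1.1,2.3,0,0,0,-0.28],[1.1,2.3,0,0,0,-0.28],[1.1,2.3,0,0,0,-0.28],[1.1,2.3,0,0,0,-0.28],[1.1,2.3,0,0,0,-0.28],[0.5,1.5,0,0,0,-0.2],[0,0,0,0,0,0],[0,0,0,0,0,0]]
  ]
}}

```text
t: 27.82
tool_pos: [0.6077, 0.0944, 0.1683]
orientation: [-2.186, -2.256, 0.001]
force: [0.2, 0.8, -0.1]
opening: 0.0559
gripper_force: 0.0
```

Run:
```python
from h import *
s=monitor.read_state(); print(s['t'],s['tool_pos'],s['orientation'],s['opening'])
im=eyes.read_camera('top'); cv2.imwrite('pics/top4.png',im)
cv2.imwrite('pics/top4c.png',cv2.resize(im[165:275,355:455],None,fx=4,fy=4,interpolation=cv2.INTER_CUBIC))
```

```text
27.8167 [0.60766594 0.09442541 0.16830416] [-2.18599142e+00 -2.25580471e+00  1.16191107e-03] 0.05585791004324274
```

View pics/top4c.png

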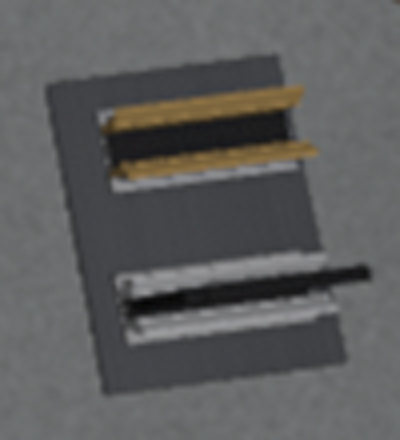

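The thin filter stands upright in the silver slot. I check its centre along the slot from the right end at crop (370,272) and the left end at about (130,306).

Run:
```python
from h import *
f=lambda L,z:print(np.round(cast('top',np.array(L)/4+[355,165],z)[:,:2]*1000,1).tolist())
f([[370,272]],.087); f([[130,306]],.087);f([[130,306]],.04)
v=np.array([-.117,.993]);c=np.array([.4155,-.3115])
for k in(1,-1):
  for z in(.087,.012): print(k,z,(proj('top',[[*(c+k*.045*v),z]])-[355,165])*4)
```

```text
[[420.0, -355.9]]
[[405.3, -240.8]]
[[407.8, -257.4]]
1 0.087 [[184.10348363 294.96487765]]
1 0.012 [[128.88505814 304.11233116]]
-1 0.087 [[370.42304948 270.46159176]]
-1 0.012 [[296.76004745 282.03139417]]
```

{"name": "arm_command", "arguments": {
  "deltas": [
    [[0.08,-0.25,0,0,0,0],[0,0,-1.2,0,0,0],[0,0,-1.6,0,0,0],[0,0,-1.6,0,0,0],[0,0,-1.6,0,0,0],[0,0,-1.6,0,0,0],[0,0,-1.6,0,0,0],[0,0,-1.6,0,0,0],[0,0,-0.8,0,0,0],[0,0,-0.4,0,0,0],[0,0,0,0,0,0],[0,0,0,0,0,0]]
  ]
}}

```text
t: 28.87
tool_pos: [0.609, 0.091, 0.0491]
orientation: [2.188, 2.254, 0.001]
force: [0.4, 0.4, 0.2]
opening: 0.0554
gripper_force: 0.0
```

{"name": "arm_command", "arguments": {
  "deltas": [
    [[0,0,0,0,0,0],[0,0,0,0,0,0],[0,0,0,0,0,0],[0,0,0,0,0,0],[0,0,0,0,0,0],[0,0,0,0,0,0],[0,0,0,0,0,0],[0,0,0,0,0,0],[0,0,0,0,0,0],[0,0,0,0,0,0]]
  ],
  "gripper": -1,
  "squeeze": 18
}}

```text
t: 29.7
tool_pos: [0.6088, 0.0914, 0.0487]
orientation: [2.188, 2.254, 0.0]
force: [0.3, 0.7, 0.7]
opening: 0.0161
gripper_force: 18.0
```

{"name": "arm_command", "arguments": {
  "deltas": [
    [[0,0,0.5,0,0,0],[0,0,1,0,0,0],[0,0,1.5,0,0,0],[0,0,1.5,0,0,0],[0,0,1.5,0,0,0],[0,0,1.5,0,0,0],[0,0,1,0,0,0],[-0.3,-1,0,0,0,0.2],[-0.5,-2,0,0,0,0.25],[-0.5,-2,0,0,0,0.25],[-0.5,-2,0,0,0,0.25],[-0.5,-2,0,0,0,0.25]]
  ]
}}

```text
t: 30.7
tool_pos: [0.5845, -0.0001, 0.1327]
orientation: [-2.163, -2.277, 0.002]
force: [-0.0, -0.4, -2.1]
opening: 0.0156
gripper_force: 18.0
```

{"name": "arm_command", "arguments": {
  "deltas": [
    [[-0.55,-2,0,0,0,0.25],[-0.55,-2,0,0,0,0.25],[-0.55,-2,0,0,0,0.25],[-0.55,-2,0,0,0,0.25],[-0.55,-2,0,0,0,0.25],[-0.55,-2,0,0,0,0.25],[-0.55,-2,0,0,0,0.25],[-0.55,-2,0,0,0,0.25],[-0.55,-2,0,0,0,0.25],[-0.55,-2,0,0,0,0.25],[-0.55,-2,0,0,0,0.25],[-0.55,-2,0,0,0,0.25]]
  ]
}}

```text
t: 31.7
tool_pos: [0.5182, -0.2399, 0.1327]
orientation: [-2.103, -2.332, 0.001]
force: [-0.2, -0.4, -2.2]
opening: 0.0157
gripper_force: 18.0
```

{"name": "arm_command", "arguments": {
  "deltas": [
    [[-0.55,-2,0,0,0,0.25],[-0.55,-2,0,0,0,0.25],[-0.55,-2,0,0,0,0.25],[-0.4,-1,0,0,0,0.2],[0,0,0,0,0,0],[0,0,0,0,0,0],[0,0,0,0,0,0]]
  ]
}}

```text
t: 32.28
tool_pos: [0.4991, -0.3078, 0.1332]
orientation: [-2.084, -2.35, -0.001]
force: [0.8, 0.1, -2.9]
opening: 0.0162
gripper_force: 18.0
```

{"name": "arm_command", "arguments": {
  "deltas": [
    [[0.05,-0.1,0,0,0,0],[0,0,-0.8,0,0,0],[0,0,-1,0,0,0],[0,0,-1,0,0,0],[0,0,-0.8,0,0,0],[0,0,-0.6,0,0,0],[0,0,-0.5,0,0,0],[0,0,-0.5,0,0,0],[0,0,-0.5,0,0,0],[0,0,-0.5,0,0,0],[0,0,-0.4,0,0,0],[0,0,0,0,0,0]]
  ]
}}

```text
t: 33.28
tool_pos: [0.4992, -0.3094, 0.0666]
orientation: [-2.084, -2.349, 0.0]
force: [-0.7, 0.0, -3.0]
opening: 0.0162
gripper_force: 18.0
```

{"name": "arm_command", "arguments": {
  "deltas": [
    [[0,0,-0.3,0,0,0],[0,0,-0.3,0,0,0],[0,0,-0.2,0,0,0],[0,0,-0.1,0,0,0],[0,0,-0.1,0,0,0],[0,0,0,0,0,0],[0,0,0,0,0,0]]
  ]
}}

```text
t: 33.87
tool_pos: [0.4997, -0.3097, 0.0577]
orientation: [2.085, 2.35, 0.0]
force: [0.3, 0.2, -2.6]
opening: 0.0161
gripper_force: 18.0
```

{"name": "arm_command", "arguments": {
  "deltas": [
    [[0,0,-0.1,0,0,0],[0,0,-0.1,0,0,0],[0,0,-0.1,0,0,0],[0,0,0,0,0,0],[0,0,0,0,0,0]]
  ]
}}

```text
t: 34.28
tool_pos: [0.4998, -0.3097, 0.0547]
orientation: [2.084, 2.35, 0.0]
force: [0.4, -0.3, -1.2]
opening: 0.0159
gripper_force: 18.0
```

{"name": "arm_command", "arguments": {
  "deltas": [
    [[0,0,0,0,0,0],[0,0,0,0,0,0],[0,0,0,0,0,0],[0,0,0,0,0,0],[0,0,0,0,0,0],[0,0,0.5,0,0,0],[0,0,1,0,0,0],[0,0,2,0,0,0],[0,0,2.5,0,0,0],[0,0,2.5,0,0,0],[0,0,2.5,0,0,0],[0,0,2.5,0,0,0]]
  ],
  "gripper": 0.2
}}

```text
t: 35.28
tool_pos: [0.4997, -0.3097, 0.1921]
orientation: [2.084, 2.349, 0.0]
force: [0.4, 0.0, 0.2]
opening: 0.056
gripper_force: 0.0
```

{"name": "arm_command", "arguments": {
  "deltas": [
    [[-0.25,2.3,0.2,0,0,-4],[-0.25,2.3,0.2,0,0,-4],[-0.25,2.3,0.2,0,0,-4],[-0.25,2.3,0.2,0,0,-4],[-0.25,2.3,0.2,0,0,-4],[-0.25,2.3,0.2,0,0,-4],[-0.25,2.3,0.2,0,0,-4],[-0.25,2.3,0.2,0,0,-4],[-0.25,2.3,0.2,0,0,-4],[-0.25,2.3,0.2,0,0,-4],[-0.25,2.3,0.2,0,0,-4],[-0.25,2.3,0.2,0,0,-4]]
  ],
  "gripper": 0.8
}}

```text
t: 36.28
tool_pos: [0.4696, -0.0326, 0.215]
orientation: [2.862, 1.294, 0.002]
force: [1.1, -0.8, -0.1]
opening: 0.0837
gripper_force: 0.0
```

Run:
```python
from h import *
im=eyes.read_camera('top'); cv2.imwrite('pics/top5.png',im)
o=np.zeros((440,800,3),np.uint8)
o[:,:400]=cv2.resize(im[165:275,355:455],None,fx=4,fy=4,interpolation=cv2.INTER_CUBIC)
o[:,400:]=cv2.resize(im[170:280,70:170],None,fx=4,fy=4,interpolation=cv2.INTER_CUBIC)
cv2.imwrite('pics/top5c.png',o)
v=np.array([-.117,.993]);c=np.array([.4998,-.3087])
for k in(1,-1): print(k,(proj('top',[[*(c+k*.045*v),.087]])-[355,165])*4)
print((proj('top',[[.43,.3686,.123],[.4413,.2515,.123]])-[70,170])*4+[400,0])
```

```text
1 [[162.83229229 120.76159667]]
-1 [[344.75325191  97.17635549]]
[[353.94093031 242.95882179]
 [611.31708133 215.08162327]]
```

View pics/top5c.png

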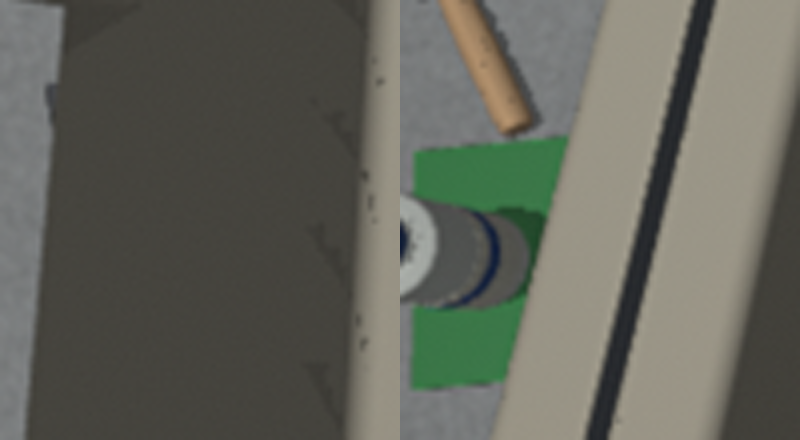

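The arm hides the rack here. I carry on to the lens and check the filter numerically there.

{"name": "arm_command", "arguments": {
  "deltas": [
    [[-0.25,2.35,0,0,0,-4],[-0.25,2.35,0,0,0,-4],[-0.25,2.35,0,0,0,-4],[-0.25,2.35,0,0,0,-4],[-0.25,2.35,0,0,0,-4],[-0.25,2.35,0,0,0,-4],[-0.25,2.35,0,0,0,-4],[-0.25,2.35,0,0,0,-4],[-0.25,2.35,0,0,0,-4],[-0.25,2.35,0,0,0,-4],[-0.25,2.35,0,0,0,-4],[-0.1,1.8,0,0,0,-3]]
  ]
}}

```text
t: 37.33
tool_pos: [0.4409, 0.2445, 0.2148]
orientation: [-3.14, -0.047, -0.002]
force: [0.5, -0.3, 0.1]
opening: 0.0841
gripper_force: 0.0
```

{"name": "arm_command", "arguments": {
  "deltas": [
    [[0,0,0,0,0,0],[0,0,0,0,0,0],[0,0,0,0,0,0]]
  ]
}}

```text
t: 37.58
tool_pos: [0.4413, 0.2423, 0.2141]
orientation: [3.141, 0.054, 0.001]
force: [-0.3, 0.1, -0.7]
opening: 0.0837
gripper_force: 0.0
```

Run:
```python
from h import *
s=monitor.read_state(); print(s['t'],s['tool_pos'],s['orientation'])
im=eyes.read_camera('top'); cv2.imwrite('pics/top6.png',im)
for c in blobs(im,(3,130,60),(14,255,255),(365,170,460,230),30): print(cv2.boundingRect(c),cv2.contourArea(c),rect('top',c,.087))
cv2.imwrite('pics/top6c.png',cv2.resize(im[165:275,355:465],None,fx=4,fy=4,interpolation=cv2.INTER_CUBIC))
```

```text
37.5833 [0.44133976 0.24230846 0.21414771] [3.14088268e+00 5.35772769e-02 8.16764897e-04]
(383, 187, 58, 19) 582.5 (array([ 493.5, -294.8]), array([ 24.9, 116. ]), 7.88)
```

View pics/top6c.png

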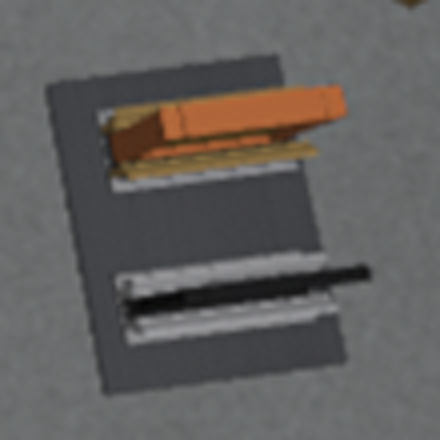

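Both filters stand home: the thick one's top ends are at (163,122) and (345,100), as predicted. Now the lens goes back.

{"name": "arm_command", "arguments": {
  "deltas": [
    [[0,0.9,0,0,0,0],[0,0,-1.5,0,0,0],[0,0,-2,0,0,0],[0,0,-2,0,0,0],[0,0,-2,0,0,0],[0,0,-2,0,0,0],[0,0,-2,0,0,0],[0,0,-2,0,0,0],[0,0,-1.2,0,0,0],[0,0,-0.5,0,0,0],[0,0,0,0,0,0],[0,0,0,0,0,0]]
  ]
}}

```text
t: 38.63
tool_pos: [0.4417, 0.2519, 0.0624]
orientation: [-3.141, -0.05, -0.001]
force: [0.5, 0.3, -0.3]
opening: 0.0836
gripper_force: 0.0
```

{"name": "arm_command", "arguments": {
  "deltas": [
    [[0,0,0,0,0,0],[0,0,0,0,0,0],[0,0,0,0,0,0],[0,0,0,0,0,0],[0,0,0,0,0,0],[0,0,0,0,0,0],[0,0,0,0,0,0],[0,0,0,0,0,0]]
  ],
  "gripper": -1,
  "squeeze": 18
}}

```text
t: 39.3
tool_pos: [0.4414, 0.2521, 0.062]
orientation: [-3.141, -0.051, -0.001]
force: [-0.3, 1.6, 2.7]
opening: 0.0518
gripper_force: 18.0
```

{"name": "arm_command", "arguments": {
  "deltas": [
    [[0,0,0.5,0,0,0],[0,0,1,0,0,0],[0,0,1.5,0,0,0],[0,0,1.5,0,0,0],[0,0,0.5,0,0,0],[0.5,-1.15,0,0,0,0],[0.9,-2.3,0,0,0,0],[0.9,-2.3,0,0,0,0],[0.9,-2.3,0,0,0,0],[0.9,-2.3,0,0,0,0],[0.9,-2.3,0,0,0,0],[0.9,-2.3,0,0,0,0]]
  ]
}}

```text
t: 40.3
tool_pos: [0.4999, 0.1003, 0.1107]
orientation: [3.141, 0.051, -0.002]
force: [0.0, 0.6, -3.7]
opening: 0.0516
gripper_force: 18.0
```

{"name": "arm_command", "arguments": {
  "deltas": [
    [[0.9,-2.3,0,0,0,0],[0.9,-2.3,0,0,0,0],[0.9,-2.3,0,0,0,0],[0.9,-2.3,0,0,0,0],[0.9,-2.3,0,0,0,0],[0.9,-1.8,0,0,0,0],[0.4,-0.9,0,0,0,0],[0,0,0,0,0,0],[0,0,0,0,0,0],[0,0,0,0,0,0]]
  ]
}}

```text
t: 41.13
tool_pos: [0.5574, -0.0389, 0.1111]
orientation: [-3.141, -0.051, 0.002]
force: [-0.5, 0.4, -3.8]
opening: 0.052
gripper_force: 18.0
```

{"name": "arm_command", "arguments": {
  "deltas": [
    [[0.08,-0.1,-0.5,0,0,0],[0,0,-0.9,0,0,0],[0,0,-0.9,0,0,0],[0,0,-0.8,0,0,0],[0,0,-0.5,0,0,0],[0,0,-0.3,0,0,0],[0,0,-0.2,0,0,0],[0,0,-0.1,0,0,0],[0,0,0,0,0,0],[0,0,0,0,0,0]]
  ]
}}

```text
t: 41.97
tool_pos: [0.5593, -0.0408, 0.07]
orientation: [3.141, 0.051, 0.001]
force: [0.2, 1.0, -3.6]
opening: 0.0517
gripper_force: 18.0
```

{"name": "arm_command", "arguments": {
  "deltas": [
    [[0,0,-0.1,0,0,0],[0,0,-0.1,0,0,0],[0,0,-0.1,0,0,0],[0,0,0,0,0,0],[0,0,0,0,0,0]]
  ]
}}

```text
t: 42.38
tool_pos: [0.5593, -0.0407, 0.067]
orientation: [3.141, 0.051, 0.001]
force: [0.7, -0.4, 0.1]
opening: 0.0519
gripper_force: 18.0
```

{"name": "arm_command", "arguments": {
  "deltas": [
    [[0,0,0,0,0,0],[0,0,0,0,0,0],[0,0,0,0,0,0],[0,0,0.5,0,0,0],[0,0,1,0,0,0],[0,0,1.5,0,0,0],[0,0,2,0,0,0],[0,0,2,0,0,0],[0,0,2,0,0,0],[0,0,2,0,0,0],[0,0,0.5,0,0,0],[0,0,0,0,0,0]]
  ],
  "gripper": 0.8
}}

```text
t: 43.38
tool_pos: [0.5606, -0.041, 0.1846]
orientation: [3.14, 0.051, 0.008]
force: [-0.1, -0.3, -0.7]
opening: 0.0836
gripper_force: 0.0
```

{"name": "arm_command", "arguments": {
  "deltas": [
    [[-0.72,2.27,0,0,0,0],[-0.72,2.27,0,0,0,0],[-0.72,2.27,0,0,0,0],[-0.72,2.27,0,0,0,0],[-0.72,2.27,0,0,0,0],[-0.72,2.27,0,0,0,0],[-0.72,2.27,0,0,0,0],[-0.72,2.27,0,0,0,0],[-0.72,2.27,0,0,0,0],[-0.72,2.27,0,0,0,0],[-0.72,2.27,0,0,0,0],[-0.72,2.27,0,0,0,0]]
  ]
}}

```text
t: 44.38
tool_pos: [0.4713, 0.2325, 0.18]
orientation: [3.14, 0.051, -0.003]
force: [-0.3, -0.3, -0.2]
opening: 0.0837
gripper_force: 0.0
```

{"name": "arm_command", "arguments": {
  "deltas": [
    [[-0.72,2.27,0,0,0,0],[-0.72,2.27,0,0,0,0],[-0.72,2.27,0,0,0,0],[-0.72,2.27,0,0,0,0],[-0.72,2.27,0,0,0,0],[-0.6,1.5,0,0,0,0],[-0.2,0.9,0,0,0,0],[0,0,0,0,0,0],[0,0,0,0,0,0]]
  ]
}}

```text
t: 45.13
tool_pos: [0.4283, 0.3687, 0.1806]
orientation: [3.14, 0.052, -0.002]
force: [0.5, -0.9, -0.5]
opening: 0.0836
gripper_force: 0.0
```

Down 12.1 cm to about z 0.060, then grip.

{"name": "arm_command", "arguments": {
  "deltas": [
    [[0.15,0,-0.6,0,0,0],[0,0,-1.6,0,0,0],[0,0,-1.8,0,0,0],[0,0,-1.8,0,0,0],[0,0,-1.8,0,0,0],[0,0,-1.8,0,0,0],[0,0,-1.4,0,0,0],[0,0,-0.9,0,0,0],[0,0,-0.3,0,0,0],[0,0,0,0,0,0],[0,0,0,0,0,0]]
  ]
}}

```text
t: 46.05
tool_pos: [0.4307, 0.3691, 0.0623]
orientation: [-3.141, -0.05, -0.001]
force: [0.5, 0.3, 0.5]
opening: 0.0838
gripper_force: 0.0
```

{"name": "arm_command", "arguments": {
  "deltas": [
    [[0,0,0,0,0,0],[0,0,0,0,0,0],[0,0,0,0,0,0],[0,0,0,0,0,0],[0,0,0,0,0,0],[0,0,0,0,0,0],[0,0,0,0,0,0],[0,0,0,0,0,0]]
  ],
  "gripper": -1,
  "squeeze": 15
}}

```text
t: 46.72
tool_pos: [0.4302, 0.3693, 0.0619]
orientation: [-3.141, -0.051, -0.0]
force: [-0.3, -0.2, 1.9]
opening: 0.0517
gripper_force: 15.0
```

{"name": "arm_command", "arguments": {
  "deltas": [
    [[0,0,0.5,0,0,0],[0,0,1,0,0,0],[0,0,1.5,0,0,0],[0,0,1.5,0,0,0],[0,0,0.5,0,0,0],[0.5,-1.15,0,0,0,0],[1.0,-2.3,0,0,0,0],[1.0,-2.3,0,0,0,0],[1.0,-2.3,0,0,0,0],[1.0,-2.3,0,0,0,0],[1.0,-2.3,0,0,0,0],[1.0,-2.3,0,0,0,0]]
  ]
}}

```text
t: 47.72
tool_pos: [0.4949, 0.2177, 0.1108]
orientation: [3.141, 0.051, -0.002]
force: [0.6, 0.2, -2.8]
opening: 0.0515
gripper_force: 15.0
```

{"name": "arm_command", "arguments": {
  "deltas": [
    [[1.0,-2.3,0,0,0,0],[1.0,-2.3,0,0,0,0],[1.0,-2.3,0,0,0,0],[1.0,-2.3,0,0,0,0],[1.0,-2.3,0,0,0,0],[0.7,-1.1,0,0,0,0],[0.2,-0.4,0,0,0,0],[0,0,0,0,0,0],[0,0,0,0,0,0],[0,0,0,0,0,0]]
  ]
}}

```text
t: 48.55
tool_pos: [0.5535, 0.0908, 0.1113]
orientation: [-3.141, -0.052, 0.001]
force: [-0.5, -0.0, -3.0]
opening: 0.0513
gripper_force: 15.0
```

{"name": "arm_command", "arguments": {
  "deltas": [
    [[0.05,0.05,-0.5,0,0,0],[0,0,-0.9,0,0,0],[0,0,-0.9,0,0,0],[0,0,-0.8,0,0,0],[0,0,-0.5,0,0,0],[0,0,-0.3,0,0,0],[0,0,-0.2,0,0,0],[0,0,-0.1,0,0,0],[0,0,0,0,0,0],[0,0,0,0,0,0]]
  ]
}}

```text
t: 49.38
tool_pos: [0.5549, 0.0902, 0.07]
orientation: [-3.141, -0.051, -0.001]
force: [-0.1, 0.5, -3.4]
opening: 0.0516
gripper_force: 15.0
```

{"name": "arm_command", "arguments": {
  "deltas": [
    [[0,0,-0.1,0,0,0],[0,0,-0.1,0,0,0],[0,0,-0.1,0,0,0],[0,0,0,0,0,0],[0,0,0,0,0,0]]
  ]
}}

```text
t: 49.8
tool_pos: [0.5549, 0.0902, 0.0669]
orientation: [3.141, 0.051, 0.001]
force: [0.0, 0.3, -0.7]
opening: 0.0515
gripper_force: 15.0
```

{"name": "arm_command", "arguments": {
  "deltas": [
    [[0,0,0,0,0,0],[0,0,0,0,0,0],[0,0,0,0,0,0],[0,0,0.5,0,0,0],[0,0,1,0,0,0],[0,0,1.5,0,0,0],[0,0,2,0,0,0],[0,0,2.5,0,0,0],[0,0,2.5,0,0,0],[0,0,2.5,0,0,0],[0,0,2.5,0,0,0],[0,0,1,0,0,0]]
  ],
  "gripper": 0.7
}}

```text
t: 50.8
tool_pos: [0.5564, 0.0904, 0.2322]
orientation: [-3.141, -0.051, -0.011]
force: [0.5, -0.7, 0.6]
opening: 0.0787
gripper_force: 0.0
```

{"name": "arm_command", "arguments": {
  "deltas": [
    [[-1,2,0,0,0,0],[-1,2,0,0,0,0],[-1,2,0,0,0,0],[-1,2,0,0,0,0],[-1,2,0,0,0,0],[-1,2,0,0,0,0],[-1,2,0,0,0,0],[-1,2,0,0,0,0],[-1,2,0,0,0,0],[-1,2,0,0,0,0],[0,0,0,0,0,0],[0,0,0,0,0,0]]
  ]
}}

```text
t: 51.8
tool_pos: [0.454, 0.2909, 0.2265]
orientation: [3.141, 0.054, -0.0]
force: [-0.0, -0.2, -1.3]
opening: 0.079
gripper_force: 0.0
```

Run:
```python
from h import *
s=monitor.read_state(); print(s['t'],s['tool_pos'],s['opening'])
im=eyes.read_camera('top')
for c in blobs(im,(105,120,40),(125,255,255),(190,130,250,205),40): print('blue',cv2.boundingRect(c),rect('top',c,.128),rect('top',c,.008))
for c in blobs(im,(3,140,80),(18,255,255),(245,130,310,205)): print('or',cv2.boundingRect(c),rect('top',c,.008))
print(np.round(proj('top',[[.5545,.0905,.128],[.5582,-.0398,.128]]),1))
cv2.imwrite('pics/top7.png',cv2.resize(im[120:280,170:450],None,fx=2.8,fy=2.8,interpolation=cv2.INTER_CUBIC))
```

```text
51.8 [0.45396474 0.29092845 0.22652149] 0.07898183605447985
blue (203, 165, 33, 29) (array([517.9,  72.1]), array([45.5, 59.9]), 23.86) (array([545.9,  86.4]), array([54.1, 71.3]), 23.86)
blue (204, 154, 17, 17) (array([554.3,  88.7]), array([31.7, 29.3]), 44.21) (array([589.3, 106.2]), array([37.8, 34.9]), 44.21)
or (262, 154, 33, 38) (array([563.9, -39.8]), array([70.8, 84.3]), 88.25)
[[211.3 162.1]
 [280.8 159.3]]
```

View pics/top7.png

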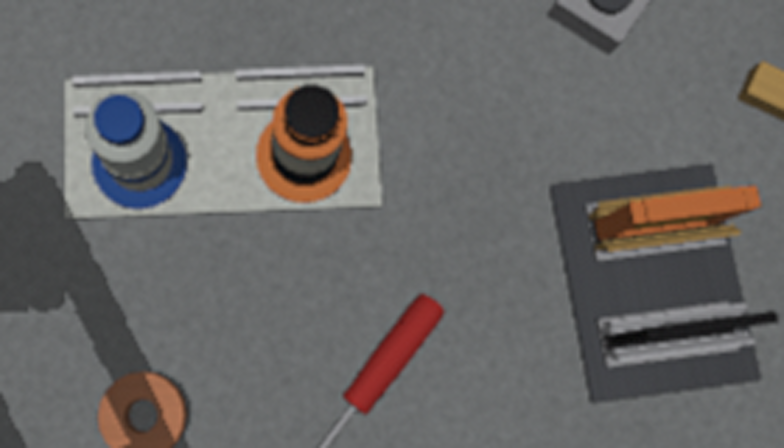

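The bottle (cap about 120,118) and the lens (about 311,111) stand upright on their pads, within about 2 mm of the middle. Both filters are racked and the arm is clear.

```bash
python3 -c "
from plant import ticket
print(ticket.close_job())"
```

```text
the job is handed in; nothing more can be done
None
```

The job is handed in at about 52 s: both filters are home in their matching slots, and the bottle and lens stand upright on their own pads about 2 mm from the middle; I don't have the judge's verdict.

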